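Shut the glaze test-tile case

TASK

Close the glaze test-tile case on the bench: with your fingertips, push its standing sprung flap over until it lies flat on the case, and keeping it down push it on towards the lip until its free edge is tucked fully home beneath the lip and the flap stays shut by itself. Only push on the flap, do not pinch it, and leave the jar, paddle, rib and pin tool where they are.

Things in the scene. Friction and masses are not known exactly. Their poses are not given: they have to be found in the camera images.
- case: shallow dark wooden case fixed to the bench, 131 mm long (x), 106 wide (y), side walls 28 high, test tiles inside. Origin: centre of its underside; own +x points from the hinge end to the lip end, z up. Two metal hinge cheeks, 40 high, stand at x -66 to -26, y 53 to 59 mm on either side; between them all is clear above the flap.
- lip_edge (a point): middle of the lower free edge of the lip, at case x 45, y 0, z 39 mm. The lip is a fixed metal strip across the whole far end of the case, x 45 to 65.5 mm, underside 39 and top 43 mm above the bench, closed by an end wall at x 57.5 mm
- hinge (a point): middle of the flap's hinge line, which runs along the case's y, 28 mm above the bench, at case x -55 mm plus the value of carrier; its axes are the case's
- flap (a joint): angle of the grey plastic flap (95 mm from hinge to free edge, 100 wide, 5 thick, about 55 g): 0 = flat, pointing to the lip, outer face up 33 mm above the bench and 6 mm below the lip's underside; 1.57 = upright; up to 1.9 = leaning away. Starts at 1.15 to 1.75. A weak spring (below 0.1 N m) lifts it to about 1 rad if let go untucked; tucked, it rises to 0.06 against the lip.
- carrier (a joint): slide of the hinge in its slots towards the lip (m): 0 = back, 0.0155 = end stop, fully home; starts at 0 to 0.003. About 4 N of friction; stays where left; hardly moves during folding. Free edge of the flat flap: 5 mm short of the lip at 0, 10.5 mm under it at the stop. Slid forward before it is down, the flap lands on top of the lip.
- step (a point): foot of the step on the flap's outer face, 50 mm from the hinge line, mid-width: here an 80 mm wide thumb wedge rises about 5.5 mm off the face, sloping to nothing 82 mm from the hinge. From hinge to step the face is flat: a fingertip pressing there can push forward against the step. Own x runs from hinge to free edge, z out of the outer face.
- flap_edge (a point): middle of the flap's free edge on its outer (upper when shut) face, 95 mm from the hinge line; axes as step
- flap_outer: outer half of the flap's thickness, with the wedge; origin on the hinge line, axes as step
- flap_inner: inner half of the flap's thickness (the face that looks down when shut); origin on the hinge line, axes as step
- jar: lidded white ceramic jar with hinged lid, 86 mm across, 94 mm high, about 0.45 kg, standing loose; origin at the centre of its foot; leave it alone
- paddle: flat teak paddle lying loose, 265 mm long, blade 150 x 70 x 12 mm; origin on the bench near mid-length, blade towards own +x; leave it alone
- rib: hard orange silicone rib lying loose, 100 x 52 x 6 mm; origin at the centre of its underside; leave it alone
- pin_tool: steel pin tool lying loose, handle 105 x 10 x 10 mm with a thin needle towards own +x; origin under the middle of the handle; leave it alone
Mind the look-alikes: they are no part of the job. What is meant by the case is not turquoise, and is the larger of those in its own colour.

How it is judged (in metres and radians):
At the end, for the whole second after the job is handed in: The flap lies shut (below 0.11 rad) and at rest, its free edge below the lip and at least 6.5 mm beyond the lip's edge, the hinge slid at least 12 of its 15.5 mm; jar, paddle, rib and pin tool are within 15 mm of where they stood (value of joint carrier above 0.012 m and value of joint flap below 0.11 rad and x of flap_edge in the frame of case above 0.0515 m and z of flap_edge in the frame of case below 0.0415 m and velocity of joint flap between -0.05 and 0.05 rad/s and distance of each of jar, paddle, rib, pin_tool from where it was at the start of the episode below 0.015 m); the robot touches nothing.
It fails at once if the flap is pinched: pressed on both faces at once by the fingers (contact force between the fingers and flap_outer above 3 N and contact force between the fingers and flap_inner above 3 N).
It fails at once if the jar, paddle, rib or pin tool is moved or lifted (distance of any of jar, paddle, rib, pin_tool from where it was at the start of the episode above 0.015 m).
It also fails if it takes over 38 s, if anything falls off the work surface, if the arm or the gripper's body presses on something with over 40 N, if the wrist force passes 120 N, or if a joint passes its speed limit or range.

ROBOT

A 7-joint arm with a two-finger parallel gripper is mounted at the origin on the work surface. World frame = base frame: x ahead of the robot, y to its left, z up, the work surface at z = 0. Lengths are in m, angles in degrees, forces in N, time in s.
With the tool pointing down it reaches from about 0.4 to 0.875 m from the base axis. Payload 6.5 kg.
Tool frame: the origin (TCP) lies midway between the tips of the shut fingers; the grasp point (between the pads) lies 19 mm behind it; y points along the fingers, z is the direction in which the jaws open and shut, and the axes are right-handed (so a half turn about y gives the same grasp; the last joint's range is limited). The gripper opens to 88 mm and grips with 3 to 60 N. Pads are 18 mm wide; open, the fingers measure 123 mm over their backs; the gripper's body (75 mm by 187 mm) begins 45 mm behind the grasp point.
Start: joints at [-79.022, 30.733, -0.252, 88.115, 0.149, 61.152, -4.079], TCP at [0.166, 0.629, 0.239] pointing down, gripper open.
Joint ranges: [-154.64, 154.64], [-21.42, 123.67], [-72.66, 72.17], [13.99, 137.28], [-74.86, 254.86], [10.95, 109.41], [-158.01, 158.01]. Speed limits (degrees/s): [136.94, 136.94, 180, 180, 180, 180, 180].

INTERFACE

Orientations are given as [roll, pitch, yaw] about the fixed x, y, z axes, in that order (R = Rz(yaw) Ry(pitch) Rx(roll)).
In Python, from cell import robot gives the robot as it stands. The module is installed in compiled form; this text tells all that it offers. Calls block until the motion is done:
- robot.goto(position, orientation): joint-space move of the TCP to a pose.
- robot.movel(position, frame=None, max_speed=0.15): straight line of the TCP; frame=None keeps the orientation; max_speed is the mean speed in m/s.
- robot.movej(angles): joint-space move.
- robot.command_gripper(opening, newtons=None): finger opening in m; newtons is the grip in N (None keeps the last); returns when the fingers have stopped.
- robot.pause(seconds).
- robot.inverse_kinematics(position, orientation): joint angles nearest the present ones, or None.
- robot.get_obs(): the state.
- robot.grab_frame(name): name is "scene" or "top" or "wrist"; returns a dict with "pixels" (420x560x3 uint8, red, green, blue), "camera_matrix" (3x3 intrinsics, pixels), "dist_coeffs" ([k1, k2, p1, p2, k3] as OpenCV has them; the pictures are not rectified), "rvec" (rotation vector, rad) and "tvec" (3), from world to camera coordinates, as OpenCV has them. Camera axes: x right, y down, z forward; pixel columns grow to the right and rows downward; lengths in m; the calibration is good to about 2 mm. A picture is of the moment at which its call begins. There is no depth.
A pose or a line that the arm cannot do raises robot.IKError and nothing moves.
- robot.close_job(): hands the job in, once; it reports no verdict.
The state is a dict: "time_s": time; "joints": joint angles; "joint_velocities": joint speeds; "effort": joint torques, N m; "ee_pos": TCP position; "eef_rot": TCP orientation; "contact_force": force on the tool from outside, world axes, zero at the start; "ft_torque": the same for the moment, N m; "grip_width": finger opening in m.
Only numpy, scipy, OpenCV 4.12 (cv2) and the standard library are available. Lean on these libraries where they do the work, as an engineer would, in place of code of your own. Each camera call takes 0.05 s, during which the arm holds its last target.

## Working session

There is one attempt and no reset: what is moved stays moved. The work goes in short steps, each a Python script; the robot and the scene stay as the last script left them, time stands still between calls to the robot, and variables do not carry over. Pictures are saved under pics/ and viewed, and the job is handed in when it is done.

```bash
mkdir -p pics; ls; python3 - <<'E'
from cell import robot
import cv2
for n in ["scene","top","wrist"]:
    f=robot.grab_frame(n); cv2.imwrite(f"pics/a_{n}.png",f["pixels"][:,:,::-1])
    import numpy as np
    R=cv2.Rodrigues(np.array(f["rvec"],float))[0]; print(n,(-R.T@np.array(f["tvec"]).ravel()).round(3),R[2].round(2))
o=robot.get_obs(); print(o)
E
```

```text
pics
scene [1.01  0.474 0.943] [-0.37 -0.46 -0.8 ]
top [ 0.5   -0.009  1.114] [ 0.09 -0.03 -1.  ]
wrist [0.092 0.648 0.384] [ 0.29 -0.08 -0.95]
{'time_s': 0.15, 'joints': array([-79.02323496,  30.7691821 ,  -0.2532033 ,  88.1548434 ,
         0.14958957,  61.1536033 ,  -4.07884864]), 'joint_velocities': array([-0.0480828 , -0.17143086, -0.0751776 , -0.06120626,  0.06119938,
       -0.10464979,  0.01177959]), 'effort': array([ 1.83718243e-03, -5.71332693e+01,  9.92088094e-01, -2.51825845e+01,
       -5.61345555e-02,  1.53601292e-02,  1.06465102e-04]), 'ee_pos': array([0.1656112 , 0.62807036, 0.23804122]), 'eef_rot': array([-9.00770068e+01, -6.89167826e-03, -1.47657001e+01]), 'contact_force': array([-0.26657096, -0.93846332,  0.30410657]), 'ft_torque': array([-0.0523273 ,  0.00179298, -0.0207835 ]), 'grip_width': 0.08823693738736185}
```

View pics/a_scene.png

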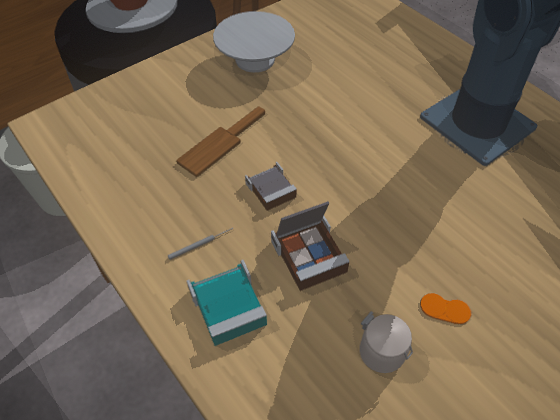

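View pics/a_top.png

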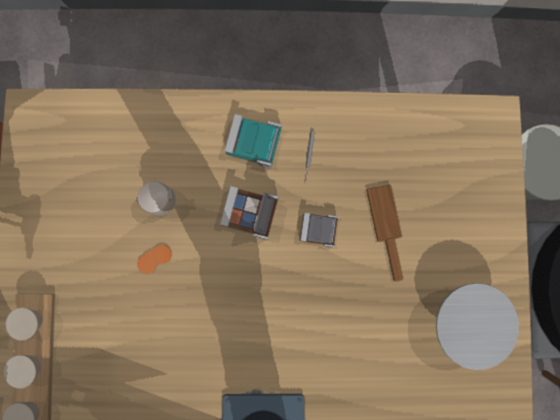

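The candidates are the dark brown case with its standing flap at top (249,212) / scene (310,250), the small dark case at top (319,229) / scene (271,187), and the turquoise one at top (254,140) / scene (228,303). By the description it is the larger dark one, with its flap standing. I'll check that in close crops.

```bash
python3 - <<'E'
import cv2
a=cv2.imread("pics/a_top.png")[170:255,205:305]; b=cv2.imread("pics/a_scene.png")[190:300,255:365]
cv2.imwrite("pics/b_top.png",cv2.resize(a,None,fx=7,fy=7,interpolation=cv2.INTER_CUBIC))
cv2.imwrite("pics/b_scene.png",cv2.resize(b,None,fx=5,fy=5,interpolation=cv2.INTER_CUBIC))
E
```

```text
(no output)
```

View pics/b_top.png

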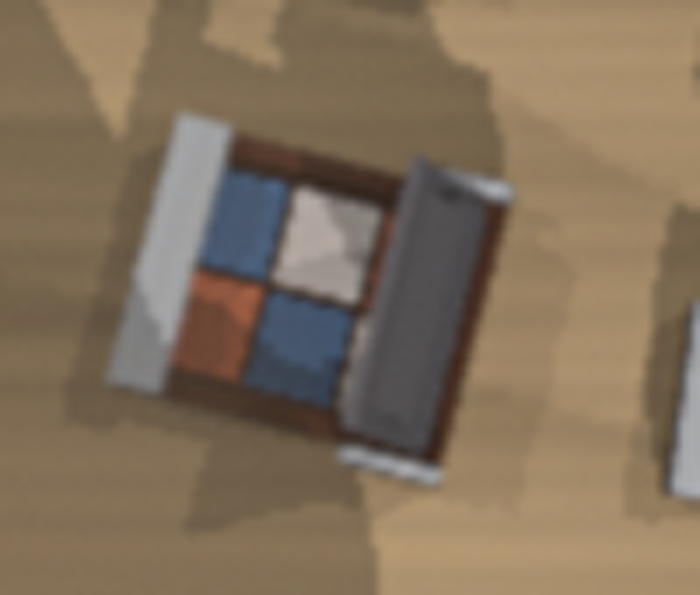

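View pics/b_scene.png

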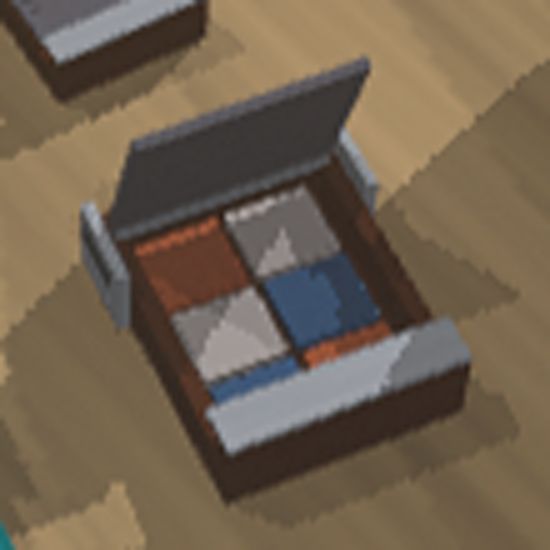

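The chosen case is confirmed: its lip spans top px (231–238, 186–226), hinge cheeks are at the right end, and the flap leans slightly lipward. Next I measure the pose by ray casting.

```bash
cat > h.py <<'E'
import numpy as np, cv2
def cam(f):
    R=cv2.Rodrigues(np.array(f["rvec"],float))[0]; t=np.array(f["tvec"],float).ravel()
    return R,t,np.array(f["camera_matrix"]),np.array(f["dist_coeffs"])
def ray(f,px):
    R,t,K,D=cam(f)
    u=cv2.undistortPoints(np.array(px,float).reshape(-1,1,2),K,D)[:,0]
    d=np.c_[u,np.ones(len(u))]@R
    return -R.T@t,d
def plane(f,px,z):
    c,d=ray(f,px); return c+d*((z-c[2])/d[:,2])[:,None]
def proj(f,P):
    R,t,K,D=cam(f); return cv2.projectPoints(np.array(P,float).reshape(-1,3),np.array(f["rvec"],float),np.array(f["tvec"],float),K,D)[0][:,0]
E
python3 - <<'E'
from cell import robot
from h import *
ft=robot.grab_frame("top"); fs=robot.grab_frame("scene")
px=lambda a,s,o:np.array(a,float)/s+np.array(o)-0.5+0.5/s
# order: outer(+y) , inner(+y), inner(-y), outer(-y)   
T=px([(108,385),(163,394),(234,126),(179,112)],7,(205,170))
S=px([(470,360),(452,318),(207,408),(228,453)],5,(255,190))
A=plane(ft,T,.043);B=plane(fs,S,.043)
print(A.round(4));print(B.round(4))
for P in(A,B):print([np.linalg.norm(P[i]-P[(i+1)%4]).round(4) for i in range(4)])
CT=px([(340,455),(440,480),(515,193)],7,(205,170)); print("cheeks",plane(ft,CT,.04).round(4))
E
```

```text
[[0.5598 0.1145 0.043 ]
 [0.5565 0.0936 0.043 ]
 [0.659  0.0683 0.043 ]
 [0.6642 0.0893 0.043 ]]
[[0.5644 0.119  0.043 ]
 [0.5568 0.1001 0.043 ]
 [0.659  0.0719 0.043 ]
 [0.6653 0.0923 0.043 ]]
[np.float64(0.0211), np.float64(0.1056), np.float64(0.0217), np.float64(0.1074)]
[np.float64(0.0204), np.float64(0.106), np.float64(0.0214), np.float64(0.1044)]
cheeks [[ 0.534   0.0266  0.04  ]
 [ 0.5248 -0.0113  0.04  ]
 [ 0.6345 -0.0392  0.04  ]]
```

```bash
cat >> h.py <<'E'
YAW=75.7; O=np.array([.5970,.0401])
c,s=np.cos(np.radians(YAW)),np.sin(np.radians(YAW)); EX=np.array([c,s]);EY=np.array([-s,c])
def W(x,z,y=0.): # case mm -> world m
    p=O+EX*x/1e3+EY*y/1e3; return np.r_[p,z/1e3]
def C(P): d=np.array(P)[...,:2]-O; return np.stack([d@EX,d@EY,np.array(P)[...,2]],-1)*1e3
E
python3 - <<'E'
from cell import robot
from h import *
ft=robot.grab_frame("top"); fs=robot.grab_frame("scene")
px=lambda a,s,o:np.array(a,float)/s+np.array(o)-0.5+0.5/s
T=px([(415,158),(341,425)],7,(205,170)); S=px([(135,143),(367,60)],5,(255,190))
c1,d1=ray(ft,T);c2,d2=ray(fs,S)
for i in range(2):
    A=np.c_[d1[i],-d2[i]]; s,_,_,_=np.linalg.lstsq(A,c2-c1,rcond=None)
    p,q=c1+s[0]*d1[i],c2+s[1]*d2[i]; print(C((p+q)/2).round(1),(C(p)-C(q)).round(1))
for yaw in(YAW,YAW-180):
  for x,z in((-95,200),(-95,68),(-15,32),(10,32)):
    q=robot.inverse_kinematics(W(x,z),[-90,0,yaw]); print(yaw,x,z,None if q is None else np.round(q,1))
E
```

```text
[-30.4 -48.8 119. ] [-0.1 -0.1  0. ]
[-29.5  49.3 120.4] [ 0.  0. -0.]
75.7 -95 200 [ 43.   40.7 -61.6  99.3  39.4  64.6 134.8]
75.7 -95 68 [ 42.6  55.2 -62.  103.2  57.2  59.6 123.1]
75.7 -15 32 [  0.8  42.2 -10.4 102.7  11.9  36.2 149.1]
75.7 10 32 [ -1.1  42.7 -10.9 101.5  12.4  37.  146.6]
-104.3 -95 200 [-29.2  31.2  41.1 103.5 -24.7  54.6   8.2]
-104.3 -95 68 [-18.7  40.   26.5 106.9 -26.9  39.4   9.3]
-104.3 -15 32 [-25.9  45.   26.6 104.4 -30.9  38.    4.6]
-104.3 10 32 [-28.5  45.7  27.4 103.2 -31.7  38.9   2.7]
```

Free edge triangulates to case (-30, ±49, 120): width 98 and radius 95 as expected, so the flap is at about 1.30 rad. Now shutting the gripper and moving in behind the flap.

```bash
python3 - <<'E'
from cell import robot
from h import *
robot.command_gripper(0.0,20)
o=robot.get_obs();print(o["time_s"],o["grip_width"])
robot.goto(W(-95,190),[-90,0,YAW-180])
o=robot.get_obs();print(o["time_s"],C(o["ee_pos"]),o["eef_rot"],o["contact_force"])
robot.movel(W(-85,70)); o=robot.get_obs();print(o["time_s"],C(o["ee_pos"]),o["contact_force"])
for n in["scene","wrist","top"]:
    f=robot.grab_frame(n); cv2.imwrite(f"pics/c_{n}.png",f["pixels"][:,:,::-1])
E
```

```text
1.65 0.00016218625751528832
4.45 [-9.38144883e+01  1.06896879e-01  1.89914715e+02] [-9.00114455e+01  2.71366041e-02 -1.04190794e+02] [-0.10092399  0.86014591 -0.21785911]
5.4 [-85.15780187  -0.71480894  70.78578724] [-0.94383629  0.23026407  0.25689496]
```

View pics/c_scene.png

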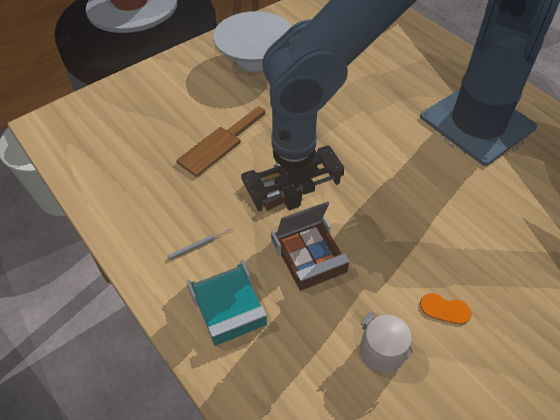

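View pics/c_wrist.png

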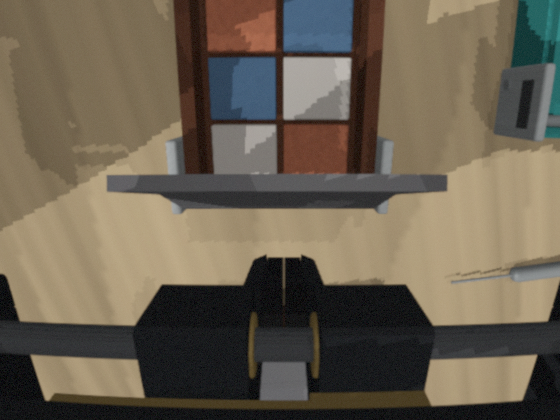

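The wrist view shows the shut fingers (285,270) centred behind the flap (top edge 107–446, row 185), with a clear gap. Starting the fold.

```bash
python3 - <<'E'
from cell import robot
from h import *
def rep(m): 
    o=robot.get_obs(); F=o["contact_force"]; print(m,round(o["time_s"],2),C(o["ee_pos"]).round(1),"Fx,Fy,Fz",np.round([F[:2]@EX,F[:2]@EY,F[2]],1))
r=36
for th in(1.3,1.1,.9,.7,.5,.35,.2):
    x=-54+r*np.cos(th)-5*np.sin(th)-9; z=28+r*np.sin(th)+5*np.cos(th)
    robot.movel(W(x,z),max_speed=.06); rep(th)
f=robot.grab_frame("scene"); cv2.imwrite("pics/d_scene.png",cv2.resize(f["pixels"][130:330,200:420,::-1],None,fx=3,fy=3))
f=robot.grab_frame("wrist"); cv2.imwrite("pics/d_wrist.png",f["pixels"][:,:,::-1])
E
```

```text
1.3 6.16 [-58.1   0.1  63.9] Fx,Fy,Fz [ 0.  -0.8  0.2]
1.1 6.43 [-50.8  -0.   62.3] Fx,Fy,Fz [-0.9 -0.   0.7]
0.9 6.71 [-44.    0.1  59.1] Fx,Fy,Fz [ 0.4  0.  -0.9]
0.7 6.98 [-38.2   0.1  54.7] Fx,Fy,Fz [-0.6  0.1  0.2]
0.5 7.26 [-33.4   0.1  49.3] Fx,Fy,Fz [-0.2 -0.1  1. ]
0.35 7.51 [-30.7   0.   44.8] Fx,Fy,Fz [-0.6  0.2  0.6]
0.2 7.76 [-28.5   0.1  39.8] Fx,Fy,Fz [-0.   0.3  0.8]
```

View pics/d_scene.png

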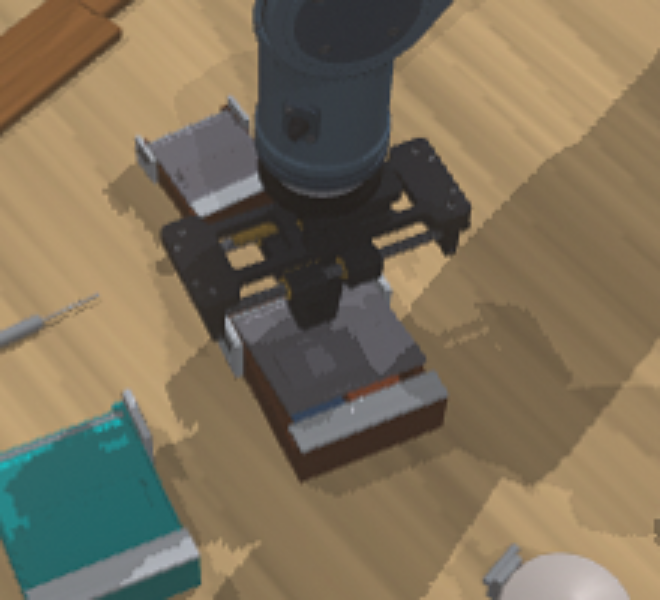

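View pics/d_wrist.png

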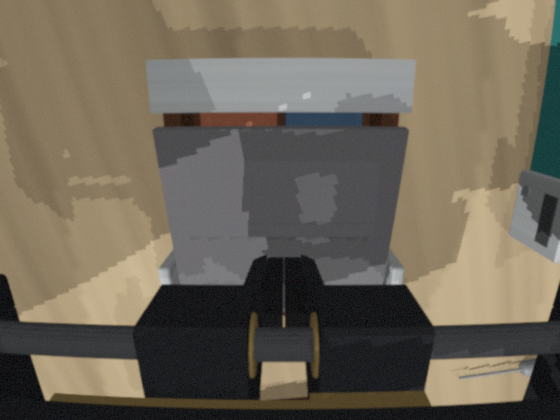

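The flap follows (free edge row 128, just short of the lip; step line row 237, ahead of the fingertip). Now pressing flat, stepwise with force feedback.

```bash
python3 - <<'E'
from cell import robot
from h import *
def rep(m): 
    o=robot.get_obs(); F=o["contact_force"]; print(m,round(o["time_s"],2),C(o["ee_pos"]).round(1),"Fx,Fy,Fz",np.round([F[:2]@EX,F[:2]@EY,F[2]],1)); return F[2]
robot.movel(W(-27,35),max_speed=.06); rep(35)
for z in np.arange(34,28,-.7):
    robot.movel(W(-27,z),max_speed=.03); robot.pause(.08)
    if rep(round(z,1))>6: break
f=robot.grab_frame("wrist"); cv2.imwrite("pics/e_wrist.png",f["pixels"][:,:,::-1])
E
```

```text
35 8.11 [-26.9   0.1  34.7] Fx,Fy,Fz [ 0.8 -0.3  1.7]
34.0 8.44 [-26.8   0.   34. ] Fx,Fy,Fz [ 0.6 -0.6  1.8]
33.3 8.78 [-26.7   0.   33.4] Fx,Fy,Fz [2.7 1.2 4. ]
32.6 9.11 [-26.7  -0.   33.3] Fx,Fy,Fz [1.5 3.5 9.8]
```

View pics/e_wrist.png

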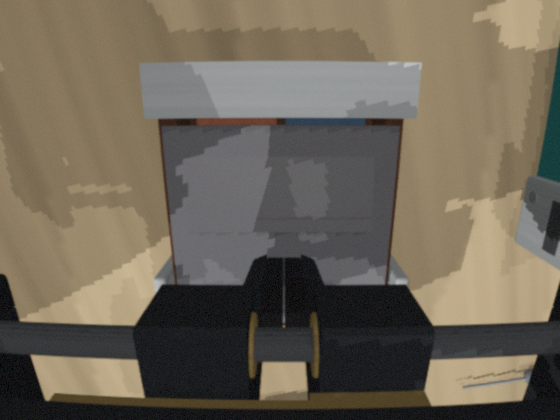

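The flap is flat: fingertip at 33.3 mm with 10 N, free edge just short of the lip. Pushing forward.

```bash
python3 - <<'E'
from cell import robot
from h import *
def rep(m): 
    o=robot.get_obs(); F=o["contact_force"]; F=np.round([F[:2]@EX,F[:2]@EY,F[2]],1); print(m,round(o["time_s"],2),C(o["ee_pos"]).round(1),F); return F
for x in [-22,-18,-16,-14,-12,-10,-8,-6,-4,-2,0,1,2,3,4,5]:
    robot.movel(W(x,32.6),max_speed=.03); F=rep(x)
    if abs(F[0])>25 or F[2]>25: break
f=robot.grab_frame("wrist"); cv2.imwrite("pics/f_wrist.png",f["pixels"][:,:,::-1])
E
```

```text
-22 9.47 [-23.3  -0.   33.2] [-1.4  2.4 10.7]
-18 9.76 [-19.7  -0.   33.2] [-2.4  3.5 10.4]
-16 10.01 [-18.   -0.   33.2] [-2.7  2.5 10.1]
-14 10.26 [-16.1  -0.   33.2] [-3.   2.9 10.8]
-12 10.51 [-14.1  -0.   33.2] [-3.2  2.5  9.7]
-10 10.76 [-12.4  -0.1  33.2] [-3.6  3.  11. ]
-8 11.01 [-11.2  -0.4  33.2] [-5.3  2.2  9.3]
-6 11.26 [-9.3 -0.7 33.2] [-5.7  1.9  8.9]
-4 11.51 [-7.1 -0.9 33.2] [-4.3  2.2  8.2]
-2 11.76 [-5.  -1.  33.2] [-4.6  0.   7.3]
0 12.01 [-2.8 -1.1 33.2] [-4.5 -0.7  7.6]
1 12.26 [-1.9 -1.1 33.2] [-5.2 -0.4  6.9]
2 12.51 [-0.9 -1.1 33.2] [-4.   0.1  7.8]
3 12.76 [ 0.  -1.1 33.2] [-4.3 -0.1  6.6]
4 13.01 [ 0.4 -1.1 33.2] [-5.8  0.5  7.4]
5 13.26 [ 0.5 -1.1 33.1] [-7.7 -0.4  7.4]
```

View pics/f_wrist.png

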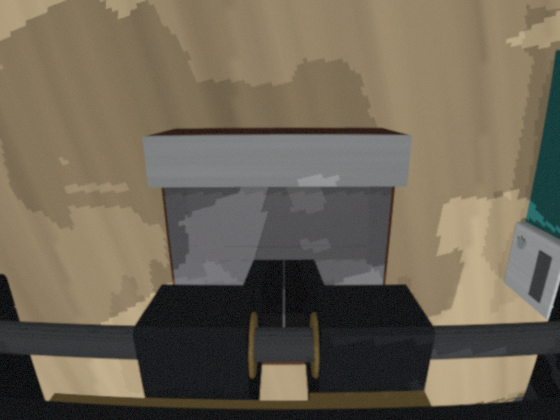

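Motion stalls at x≈0.5 with Fx rising, as expected at the end stop. I'll push harder to confirm it.

```bash
python3 - <<'E'
from cell import robot
from h import *
def rep(m): 
    o=robot.get_obs(); F=o["contact_force"]; F=np.round([F[:2]@EX,F[:2]@EY,F[2]],1); print(m,round(o["time_s"],2),C(o["ee_pos"]).round(1),F); return F
for x in [7,9,11,13]:
    robot.movel(W(x,32.4),max_speed=.03); robot.pause(.1); F=rep(x)
    if abs(F[0])>22: break
p=robot.get_obs()["ee_pos"]; c=C(p)
robot.movel(W(c[0]-1.5,33,c[1]),max_speed=.03); rep("relax")
robot.movel(W(c[0]-3,60,c[1]),max_speed=.08); rep("up")
robot.movel(W(-40,190),max_speed=.2)
robot.pause(.3); rep("clear")
for n in["scene","wrist","top"]:
    f=robot.grab_frame(n); cv2.imwrite(f"pics/g_{n}.png",f["pixels"][:,:,::-1])
E
python3 -c "
import cv2
a=cv2.imread('pics/g_scene.png')[190:300,255:365];cv2.imwrite('pics/g2.png',cv2.resize(a,None,fx=5,fy=5,interpolation=2))"
```

```text
7 13.66 [ 0.7 -1.2 33. ] [-10.7   0.3   8.8]
9 14.01 [ 0.9 -1.2 33. ] [-14.1   0.3   9.6]
11 14.36 [ 1.  -1.2 32.9] [-16.8   0.8   8.6]
13 14.71 [ 1.2 -1.2 32.8] [-20.4   1.3   9.7]
relax 15.3 [-0.6 -1.5 33.3] [-0.3  2.   6.2]
up 15.79 [-1.6 -1.3 60.4] [-0.7  0.3 -0.1]
clear 16.92 [-39.9   0.4 189.2] [ 1.  -0.1  0.3]
```

View pics/g2.png

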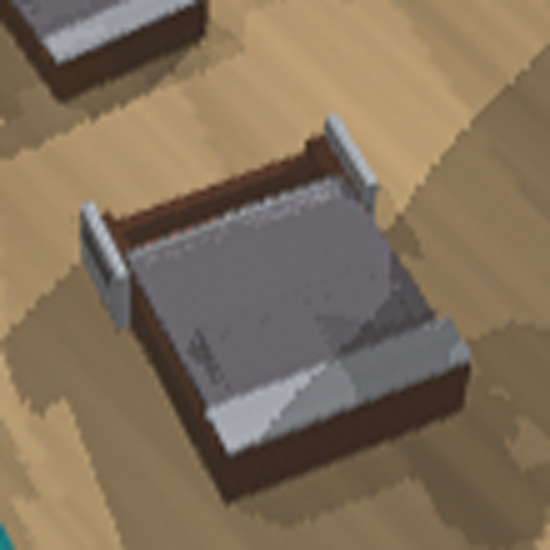

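View pics/g_wrist.png

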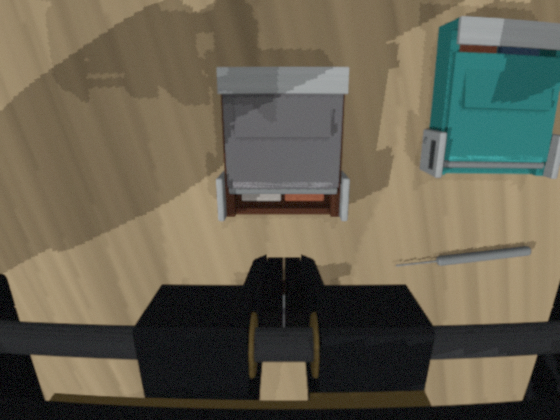

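View pics/g_top.png

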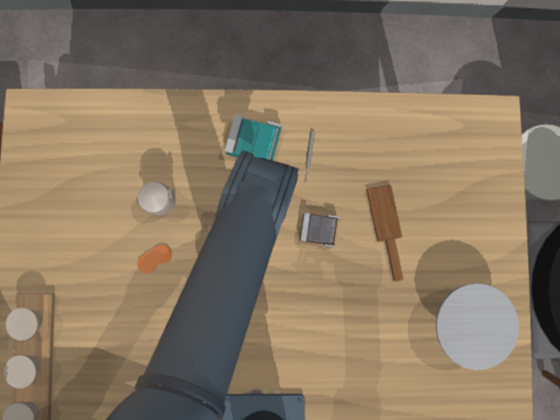

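```bash
python3 - <<'E'
from cell import robot
from h import *
f=robot.grab_frame("wrist"); g=f["pixels"][:,:,::-1]; cv2.imwrite("pics/h.png",cv2.resize(g[55:225,205:360],None,fx=3.5,fy=3.5,interpolation=2))
print("lip in/out",C(plane(f,[(283,93.5),(283,68)],.043)).round(1))
print("step", C(plane(f,[(283,137)],.0385)).round(1))
print("case rear wall outer", C(plane(f,[(283,214)],.028)).round(1), "flap rear",C(plane(f,[(283,183),(283,193)],.033)).round(1))
a=cv2.imread("pics/a_top.png").astype(int);b=cv2.imread("pics/g_top.png").astype(int)
for n,(x,y) in dict(jar=(155,198),rib=(155,258),pin=(310,155),pad=(384,230)).items():
    d=abs(a-b)[y-45:y+50,x-20:x+20].max(2); print(n,(d>40).sum())
E
```

```text
lip in/out [[45.4 -0.6 43. ]
 [65.1 -0.5 43. ]]
step [[ 9.9 -0.6 38.5]]
case rear wall outer [[-62.5  -0.7  28. ]] flap rear [[-31.5  -0.6  33. ]
 [-40.8  -0.7  33. ]]
jar 328
rib 1
pin 190
pad 0
```

View pics/h.png

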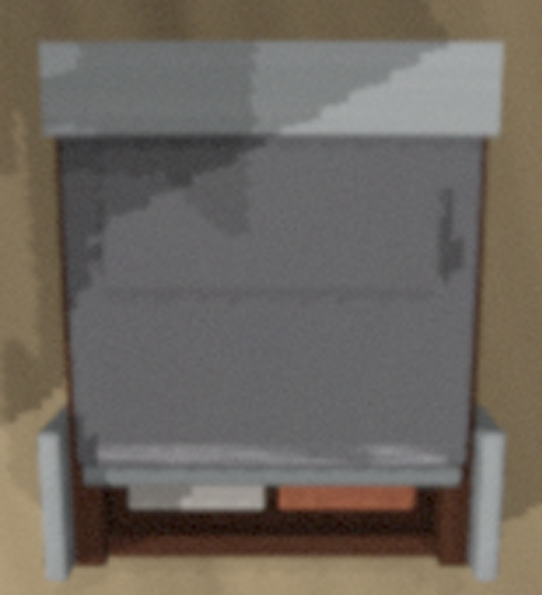

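Lip edges read 45.4 / 65.1 mm (true 45 / 65.5). The step reads 9.9 mm against 10.5 at full home, so the carrier is at about 15 mm. The flap stays flat on its own and the loose objects appear where they were, so I'm handing in.

```bash
python3 - <<'E'
from cell import robot
robot.close_job(); print(robot.get_obs()["time_s"])
E
```

```text
the job is handed in; nothing more can be done
the job is handed in; nothing more can be done
```

The flap is shut and tucked under the lip, and the job is handed in after about 17 s of the 38 s; the interface gives no verdict. I pushed the flap over with the shut fingertips, pressed it flat (about 10 N, fingertip at 33.2 mm, where the face should be 33), and slid it forward by the step until it stalled. I confirmed the stall at 20 N, then drew back.

- **Flap:** with the robot clear, it stayed flat under the lip by itself. The last wrist view put the step at case x 9.9 mm (10.5 would be fully home). That makes the hinge slide about 15 mm and the free edge about 10 mm under the lip. The lip itself measured 45.4 / 65.1 mm, against the true 45 / 65.5.
- **Robot:** it touches nothing; the remaining force reading was about 1 N, which is noise level.
- **Loose objects:** jar, paddle, rib and pin tool look unmoved in the top view. The automatic picture comparison showed changes around the jar and pin tool; I took these as arm shadow and the arm in view and did not check further.
- **Disagreements:** the top and scene cameras differed by 2–4 mm on where the case sits, so I used their mean. The rear wall read x −62.5 mm instead of about −65.5; I picked that point by eye and did not use it.

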